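Press the orange panel of a brush box in a cam clamp and keep the cam at full lift

TASK

The box's teal panel has been pressed and its orange panel is next: stand the box upright on the clamp's base, midway across it between the fence and the pad, turned so that the orange panel faces the pad, and let go of the box. Then swing the blue cam lever (with the red handle) to the cam's highest lift, where the lever lies along the red line and points straight away from the box, so that the pad presses the box against the fence. Finish while still holding the lever there with the gripper's fingers, because the lever springs back if let go, and leave the paint bottle, the jar and the tape roll where they are.

Things in the scene. Friction and masses are not known exactly. Their poses are not given: they have to be found in the camera images.
- clamp: Glue-up clamp fixed to the bench: plywood board 130 (x) by 245 (y) mm, 18 mm thick. Origin under its centre, z up, y along the clamp towards the fence. Fence: dark wood bar 110 wide (x), inner face at y=+95, top 63 above the bench. Box goes on the board (floor z=18) between fence and pad. A thin red line on the board runs from the cam pivot to -y: there the lever lies at highest lift.
- nest (a point): Point on the board's top (18 above the bench) where the centre of the 56 box is when it stands against the fence mid-way across: clamp x=0, y=+67. Axes as the clamp's.
- cam_axis (a point): Point on the vertical pivot of the cam, at the board's top, clamp x=0, y=-60. The cam is a dark wood disc of radius 40 mm, 22 off-centre, its top 41 above the bench; on it lies the blue lever bar, 22 wide, 41 to 51 above the bench, reaching 116 from the pivot.
- pad: Wooden pad with cork face, 60 mm wide, top 62 above the bench. Axes as the clamp's; origin at its back edge at bench height, cork face 16 further in +y. Sprung on the cam's plunger: 4 N preload, then 2.5 N per mm, 10 of travel. The cam drives it to the fence: gap pad to fence 76 with the lever at 0, 68 at 0.35 rad; at highest lift it presses a 56 box with about 8 to 12 N.
- cam (a joint): Lever angle in rad, growing anticlockwise from above. At 0 the lever points to the clamp's -x. The lift is highest at 1.57, lever along the clamp's -y, and falls again beyond; stops at 0 and 2.1. Starts at rest at 0.02 to 0.35. A spring (0.4 Nm/rad, free at 0.18) and 0.1 Nm of friction: 5 to 7 N at the handle to reach 1.57; it swings back when let go.
- handle (a point): Upright round red handle fixed on the lever's end, 105 mm from the cam pivot: diameter 20 (23 near the top), 60 tall. This point is the centre of its foot, which is 51 above the bench; its top is 111 above the bench. Its x axis points from the handle to the pivot. It turns with the lever and does not spin.
- box: Closed square wooden brush box, 56 by 56 by 100 mm high, about 0.2 kg, grey, loose on the bench. Origin at the centre of its underside, z up. Face +x carries the orange dotted panel, face -y the teal dotted panel, the other two are plain grey. The top has an orange stripe along its +x edge and a teal stripe along its -y edge.
- panel (a point): Centre of the box's orange panel, on its +x face, 50 above its underside.
- paint: Yellow paint bottle, diameter 40, 110 high; leave alone. Origin under its centre.
- jar: Amber jar with white cap, diameter 60, 70 high; leave alone. Origin under its centre.
- tape: Yellow roll of tape lying flat, diameter 70, 24 high; leave alone. Origin under its centre.
Not all that is in view belongs to the job. Leave any green look-alike of the box alone.

How it is judged:
By the outcome, as a careful person would: the job done as asked, in the order asked, and still so for the second after the job is handed in, while the arm keeps its last pose, push and grip.
It also fails if it takes over 54 s, if anything falls off the work surface, if the arm or the gripper's body presses on something with over 40 N, if the wrist force passes 120 N, or if a joint passes its speed limit or range.

ROBOT

A 7-joint arm with a two-finger parallel gripper is mounted at the origin on the work surface. World frame = base frame: x ahead of the robot, y to its left, z up, the work surface at z = 0. Lengths are in m, angles in rad, forces in N, time in s.
With the tool pointing down it reaches from about 0.425 to 0.825 m from the base axis. Payload 3.6 kg.
Tool frame: the origin (TCP) lies where the fingers leave the gripper's body, on its centre line; the fingertips stand 73 mm ahead of it and the grasp point (between the pads) lies 54 mm ahead of it; z points along the fingers, y is the line along which they close (so a half turn about z gives the same grasp; the last joint's range is limited). The gripper opens to 85 mm and grips with 20 to 120 N. Pads are 22 mm wide; open, the fingers measure 114 mm over their backs; the gripper's body (76 mm by 85 mm) begins 54 mm behind the grasp point. The pads swing forward as they close: fully open they stand 13 mm farther back than shut.
Start: joints at [1.268, 0.615, -0.013, 1.423, 0.008, 1.103, -0.04], TCP at [0.177, -0.625, 0.304] pointing down, gripper open.
Joint ranges: [-3.12, 3.12], [-0.3, 2.06], [-1.34, 1.32], [0.26, 2.42], [-1.36, 4.5], [0.01, 1.98], [-2.84, 2.84]. Speed limits (rad/s): [2.79, 2.79, 3.14, 3.14, 3.14, 3.14, 3.14].

INTERFACE

Orientations are given as a unit quaternion [x, y, z, w].
In Python, from station import arm, snapshot, camera_info, ticket gives the robot as it stands. Calls block until the motion is done:
- arm.movep(position, orientation): joint-space move of the TCP to a pose.
- arm.line_to(position, velocity=0.15, ori=None): straight line of the TCP; ori=None keeps the orientation; velocity is the mean speed in m/s.
- arm.move_j(angles): joint-space move.
- arm.move_gripper(opening, effort=None): opening from 0.0 (shut) to 1.0 (fully open); effort is the grip in N (None keeps the last); returns when the fingers have stopped.
- arm.pause(seconds).
- arm.ik(position, orientation): joint angles nearest the present ones, or None.
- snapshot(name): name is "scene" or "top" or "wrist"; returns the picture (480x640x3 uint8, blue, green, red); there is no depth.
- camera_info(name): a dict with "fx", "fy", "cx", "cy" (pixels), "R" (3x3) and "t" (3): a world point X has camera coordinates R X + t; the wrist camera has in their place "T_tool_cam" (4x4, takes a point from camera to tool coordinates, whose origin is the TCP and whose axes are the flange's). Camera axes: x right, y down, z forward; pixel columns grow to the right and rows downward; lengths in m; the calibration is good to about 2 mm. A picture is of the moment at which its call begins: read the wrist's pose just before it. camera_info takes no time and is no camera call.
A pose or a line that the arm cannot do raises arm.MotionError and nothing moves.
- ticket.finish_job(): hands the job in; it is judged then, once.
Readings, each from a call of its own:
- arm.read_time(): time.
- arm.read_joint_positions(): joint angles.
- arm.read_dq(): joint speeds.
- arm.read_effort(): joint torques, N m.
- arm.read_tool_pos(): TCP position.
- arm.read_eef_rot(): TCP orientation.
- arm.read_ft_force(): force on the tool from outside, world axes, zero at the start.
- arm.read_wrist_torque(): the same for the moment, N m.
- arm.read_opening(): opening from 0.0 (shut) to 1.0 (fully open).
- arm.read_finger_force(): force on a finger pad.
Only numpy, scipy, OpenCV 4.12 (cv2) and the standard library are available. Lean on these libraries where they do the work, as an engineer would, in place of code of your own. Each camera call takes 0.05 s, during which the arm holds its last target. There are 200 camera calls.

## Working session

There is one attempt and no reset: what is moved stays moved. The work goes in short steps, each a Python script; the robot and the scene stay as the last script left them, time stands still between calls to the robot, and variables do not carry over. Pictures are saved under pics/ and viewed, at most 13 in all, crops included, and the job is handed in when it is done.

```bash
mkdir -p pics; ls; python3 - <<'E'
from station import arm, snapshot, camera_info
import cv2, numpy as np
for n in ("scene","top"):
    cv2.imwrite(f"pics/{n}0.png", snapshot(n)); c=camera_info(n); print(n,c)
print(camera_info("wrist")); print(arm.read_eef_rot(), arm.read_tool_pos(), arm.read_time())
E
```

```text
pics
scene {'fx': 451.6554794814938, 'fy': 451.6554794814938, 'cx': 308.7989428356332, 'cy': 236.40030458251175, 'R': array([[ 0.87164586,  0.49013481, -0.00116352],
       [ 0.36695076, -0.65414789, -0.66139072],
       [-0.32493173,  0.57607153, -0.75004064]]), 't': array([-0.50324894, -0.15536528,  1.19532507])}
top {'fx': 511.171627243558, 'fy': 511.171627243558, 'cx': 317.7186876290716, 'cy': 235.5501785069608, 'R': array([[ 0.01090433, -0.99985483, -0.0130926 ],
       [-0.98477141, -0.008466  , -0.1736479 ],
       [ 0.17351185,  0.01478673, -0.98472077]]), 't': array([0.01256659, 0.55407675, 1.1655913 ])}
{'fx': 351.7147588414694, 'fy': 351.7147588414694, 'cx': 321.59734173000743, 'cy': 239.1875913334491, 'T_tool_cam': array([[ 3.20245548e-04, -9.54788788e-01, -2.97284826e-01,
         7.64736413e-02],
       [ 9.99999894e-01,  4.04537266e-04, -2.22016484e-04,
         1.32137969e-04],
       [ 3.32241640e-04, -2.97284723e-01,  9.54788816e-01,
        -7.11746433e-02],
       [ 0.00000000e+00,  0.00000000e+00,  0.00000000e+00,
         1.00000000e+00]])}
[ 9.90500422e-01  1.37504650e-01 -1.71584195e-04 -1.16437237e-03] [ 0.17688502 -0.62492143  0.3028207 ] 0.1
```

View pics/top0.png

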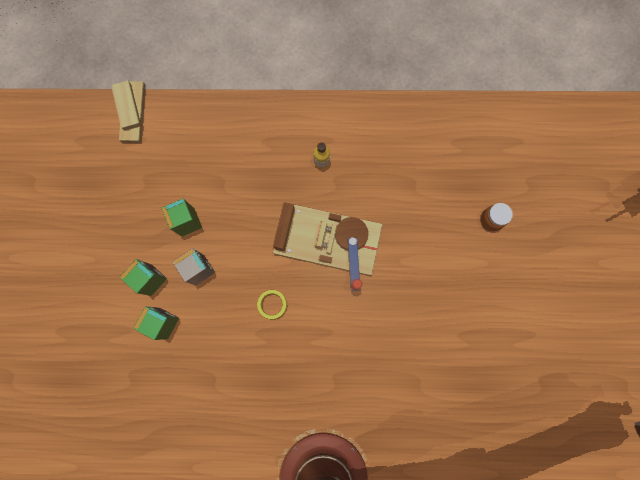

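View pics/scene0.png

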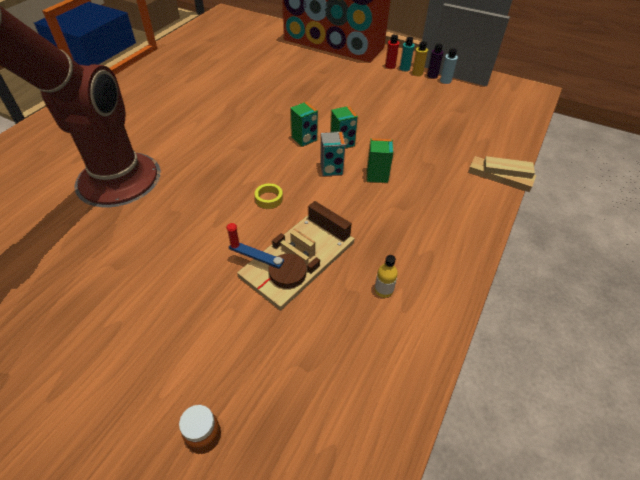

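The top view shows the grey box at about (193,267) among three green look-alikes. The clamp is at (328,240) with its fence to the left (world +y), and the red handle is at (357,284). I'll zoom in next.

```bash
python3 - <<'E'
import cv2, numpy as np
t=cv2.imread("pics/top0.png"); s=cv2.imread("pics/scene0.png")
f=lambda i,x,y,w,h,k: cv2.resize(i[y:y+h,x:x+w],None,fx=k,fy=k,interpolation=cv2.INTER_CUBIC)
a=np.hstack([f(t,160,235,66,60,6),f(s,300,115,66,60,6)])
b=f(t,262,196,132,40*2+20,6)[:,:792]
cv2.imwrite("pics/crop1.png",np.vstack([a, cv2.resize(b,(792,240*1))])[:600])
cv2.imwrite("pics/crop2.png",b[:600])
E
```

```text
(no output)
```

View pics/crop1.png

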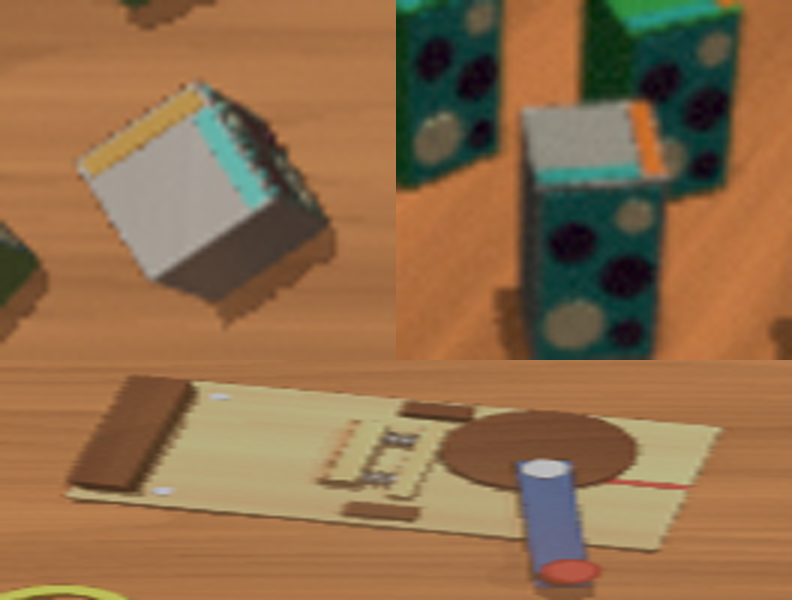

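View pics/crop2.png

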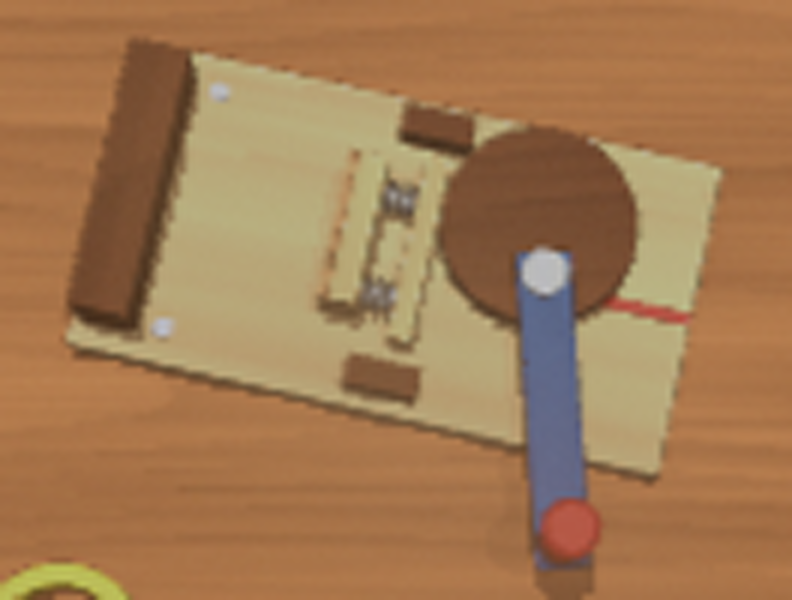

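The crops show the box top with its orange stripe at the upper left and teal stripe at the upper right in the top view. The top corners are about (173,262), (193,249), (206,268) and (185,282). The clamp board corners, red line and pivot cap are clear. I'll compute rough poses now.

```bash
cat > h.py <<'E'
from station import arm, snapshot, camera_info, ticket
import cv2, numpy as np
from scipy.spatial.transform import Rotation as Ro
def cam(n):
    c=camera_info(n)
    if n!="wrist": return c,c["R"],c["t"]
    T=np.eye(4);T[:3,:3]=Ro.from_quat(arm.read_eef_rot()).as_matrix();T[:3,3]=arm.read_tool_pos()
    M=np.linalg.inv(T@c["T_tool_cam"]); return c,M[:3,:3],M[:3,3]
def ray(C,uv):
    c,R,t=C; d=R.T@np.array([(uv[0]-c["cx"])/c["fx"],(uv[1]-c["cy"])/c["fy"],1]); return -R.T@t,d/np.linalg.norm(d)
def plane(C,uv,z):
    o,d=ray(C,uv); return o+d*(z-o[2])/d[2]
def tri(obs):
    A=np.zeros((3,3));b=np.zeros(3);L=[]
    for C,uv in obs:
        o,d=ray(C,uv);P=np.eye(3)-np.outer(d,d);A+=P;b+=P@o;L.append((o,P))
    X=np.linalg.solve(A,b); return X,max(np.linalg.norm(P@(X-o)) for o,P in L)
def down(yaw):  # tool pointing down, tool y axis at world angle yaw
    y=np.array([np.cos(yaw),np.sin(yaw),0]);z=np.array([0,0,-1.]);return Ro.from_matrix(np.c_[np.cross(y,z),y,z]).as_quat()
def proj(C,X):
    c,R,t=C;p=R@np.asarray(X)+t;return np.array([c["fx"]*p[0]/p[2]+c["cx"],c["fy"]*p[1]/p[2]+c["cy"]])
E
python3 - <<'E'
from h import *
np.set_printoptions(precision=4,suppress=True)
T=cam("top");S=cam("scene")
tp=[(173.3,262),(193.3,249.2),(205.8,268.3),(185.3,281.7)]; sc=[(343.2,131.7),(345.3,144.7),(323.2,145.3),(321.5,133)]
P=[]
for a,b in zip(tp,sc): X,e=tri([(T,a),(S,b)]);P.append(X);print("box",X,e,plane(T,a,.1))
q=lambda u,v:(u/6+262,v/6+196)
for n,uv,z in [("RT",q(721,170),.018),("RB",q(657,478),.018),("LB",q(68,345),.018),("fence in T",q(190,57),.063),("fence in B",q(135,328),.063),("cap",q(545,272),.053),("handle",q(570,528),.111),("padT",q(385,155),.062),("padB",q(350,305),.062)]:
    print(n,plane(T,uv,z))
s=cv2.imread("pics/scene0.png");t=cv2.imread("pics/top0.png")
for n,i in(("s",s),("t",t)):
    h=cv2.cvtColor(i,cv2.COLOR_BGR2HSV)
    m=cv2.inRange(h,(0,150,90),(5,255,255))|cv2.inRange(h,(174,150,90),(180,255,255))
    k,_,st,ce=cv2.connectedComponentsWithStats(m)
    print(n,[(x[:5].tolist(),c.round(1).tolist()) for x,c in zip(st[1:],ce[1:]) if x[4]>15])
E
```

```text
box [0.4831 0.3447 0.0989] 0.0019768854662977776 [0.4813 0.3431 0.1   ]
box [0.5121 0.3004 0.0981] 0.0009982256445796077 [0.511  0.2993 0.1   ]
box [0.4676 0.2684 0.1013] 9.761380249941476e-06 [0.4677 0.2687 0.1   ]
box [0.4377 0.3141 0.0986] 0.0005605387333837439 [0.4371 0.3134 0.1   ]
RT [ 0.5885 -0.1386  0.018 ]
RB [ 0.4627 -0.1117  0.018 ]
LB [0.5142 0.1255 0.018 ]
fence in T [0.6233 0.0756 0.063 ]
fence in B [0.5149 0.095  0.063 ]
cap [ 0.54   -0.0651  0.053 ]
handle [ 0.4349 -0.071   0.111 ]
padT [ 0.5846 -0.0018  0.062 ]
padB [0.5248 0.0114 0.062 ]
s [([388, 40, 11, 6, 35], [393.0, 43.2]), ([82, 65, 17, 22, 118], [87.7, 72.7]), ([128, 154, 27, 40, 327], [143.8, 174.3]), ([99, 190, 28, 12, 132], [110.6, 195.6]), ([227, 223, 10, 9, 75], [231.4, 227.1]), ([258, 278, 12, 11, 21], [263.3, 283.1])]
t [([363, 246, 13, 4, 18], [369.6, 247.3]), ([353, 279, 9, 9, 60], [356.8, 283.2])]
```

```bash
python3 - <<'E'
from h import *
np.set_printoptions(precision=3,suppress=True)
T=cam("top");S=cam("scene")
print("handle",tri([(T,(356.8,283.2)),(S,(231.4,227.1))]))
d=np.deg2rad
for o in (0,180):
  for n,p,y in [("pick",(.475,.307,.15),-56.5),("place",(.566,.059,.16),167.8),("h0",(.435,-.071,.14),-86.8+0),("h1",(.518,-.168,.14),-12.2)]:
    print(n,o,arm.ik(p,down(d(y+o))))
import pickle
D=[]
def shot(n,p,y):
    arm.movep(p,down(y)); C=cam("wrist"); i=snapshot("wrist"); cv2.imwrite(f"pics/{n}.png",i); D.append((n,C)); print(n,arm.read_time(),arm.read_tool_pos(), arm.read_joint_positions())
q=None
for o in (0,180):
    a=arm.ik((.475,.307,.15),down(d(-56.5+o))); b=arm.ik((.566,.059,.16),down(d(167.8+o)))
    if a is not None and b is not None: q=o;break
print("use",q)
if q is not None:
    shot("w1",(.555,-.0,.36),d(167.8+q)); shot("w2",(.475,.307,.30),d(-56.5+q)); shot("w3",(.475+.03,.307-.05,.30),d(-56.5+q))
pickle.dump(D,open("D.pkl","wb"))
cv2.imwrite("pics/m1.png",np.hstack([cv2.imread(f"pics/{n}.png")[60:480,120:520] for n in("w2","w3")]))
E
```

```text
handle (array([ 0.436, -0.072,  0.107]), np.float64(0.0012437938225902316))
pick 0 [-0.404  0.7   -0.331  1.825  0.343  0.673 -1.919]
place 0 [ 0.484  0.965 -1.152  1.795  1.002  1.101  1.89 ]
h0 0 [ 0.103  0.574  0.013  2.178 -0.019  0.39  -1.383]
h1 0 [ 0.461  0.688 -0.291  1.891  0.325  0.608 -0.249]
pick 180 [ 0.016  0.981 -1.152  1.812  1.026  1.092  0.624]
place 180 [ 0.065  0.689 -0.33   1.808  0.326  0.698 -0.659]
h0 180 [ 0.483  0.63  -0.544  2.167  0.668  0.514  1.053]
h1 180 [-0.017  0.718  0.459  1.906 -0.513  0.636 -2.589]
use 0
w1 2.7417 [ 0.555 -0.001  0.36 ] [ 0.622  0.638 -1.147  1.599  0.598  1.301  2.31 ]
w2 5.5 [0.475 0.307 0.3  ] [-1.242  0.726  1.134  1.7   -0.706  1.187 -0.907]
w3 5.8917 [0.505 0.256 0.3  ] [-1.132  0.72   1.119  1.696 -0.697  1.182 -0.814]
```

View pics/m1.png

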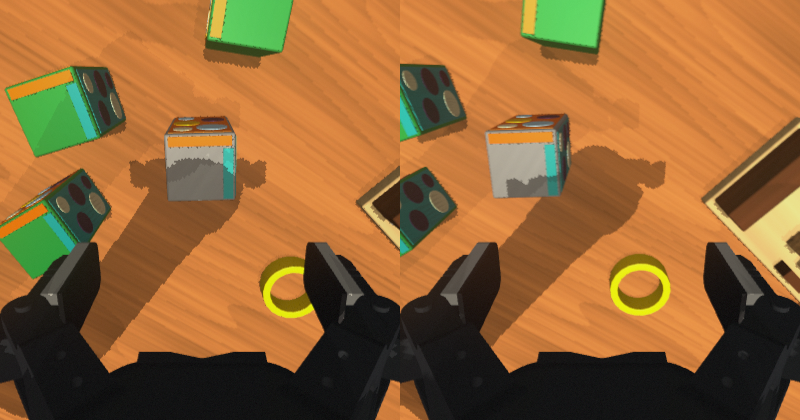

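View pics/w1.png

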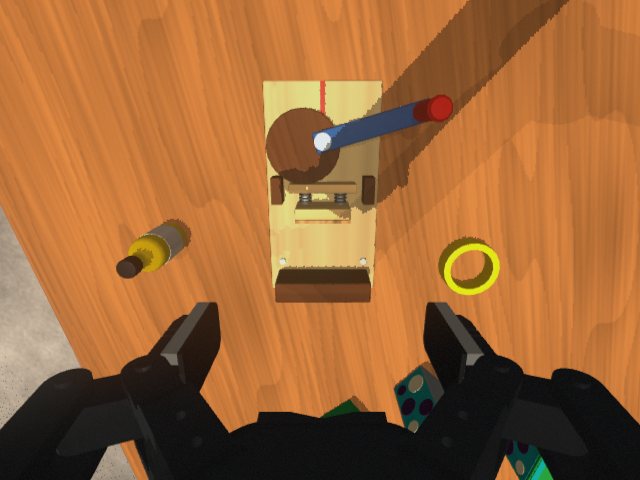

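In w2 (crop) the box top is square-on, with corners at about (167,134), (235,133), (236,200) and (167,200). There is room for the fingers on both sides. In w1 the board corners are at (263,81) and (382,81), the cap at (322,141), the handle top at (440,107) and the fence's inner top edge on row ~283.

```bash
python3 - <<'E'
from h import *
import pickle
np.set_printoptions(precision=4,suppress=True)
D=dict(pickle.load(open("D.pkl","rb")));T=cam("top")
c=np.array([120,60])
w2=[(167,134),(235,133),(236,200),(167,200)]
P=[plane(D["w2"],np.array(p)+c,.1) for p in w2]
tp=[(173.3,262),(193.3,249.2),(205.8,268.3),(185.3,281.7)]
for p,t,x in zip(w2,tp,P): print("box",x,"tri",*tri([(D["w2"],np.array(p)+c),(T,t)]))
P=np.array(P);print("ctr",P.mean(0),"edges",np.linalg.norm(np.roll(P,-1,0)-P,axis=1),"ang",[np.degrees(np.arctan2(*(v[1::-1]))) for v in (P[1]-P[0],P[2]-P[3],P[0]-P[3],P[1]-P[2])])
W=D["w1"]
q=lambda u,v:(u/6+262,v/6+196)
for n,uv,z,t in [("RT",(263,81),.018,q(721,170)),("RB",(382,81),.018,q(657,478)),("fT",(276,283),.063,q(190,57)),("fB",(371,283),.063,q(135,328)),("cap",(322,141.5),.053,q(545,272)),("handle",(440,107.5),.111,(356.8,283.2)),("line0",(322.5,81),.018,None),("line1",(322.5,113),.018,None)]:
    print(n,plane(W,uv,z),*(tri([(W,uv),(T,t)]) if t else ()))
i=cv2.imread("pics/w1.png");h=cv2.cvtColor(i,cv2.COLOR_BGR2HSV)
m=cv2.inRange(h,(15,40,120),(32,170,255));m[:, :250]=0;m[:,395:]=0;m[300:]=0
k,l,st,ce=cv2.connectedComponentsWithStats(m);j=1+np.argmax(st[1:,4]);print(st[j])
ys,xs=np.where(l==j)
for r in (90,130,180,230,260): 
    x=xs[ys==r];print(r,x.min(),x.max(),plane(W,(x.min(),r),.018),plane(W,(x.max()+1,r),.018))
E
```

```text
box [0.4843 0.3447 0.1   ] tri [0.4825 0.3449 0.0928] 0.00045272107059158846
box [0.514  0.3011 0.1   ] tri [0.5127 0.3005 0.0937] 0.0008922368970310034
box [0.4691 0.2686 0.1   ] tri [0.4684 0.2686 0.0989] 0.0006087150929594551
box [0.4378 0.3159 0.1   ] tri [0.437  0.3149 0.0963] 0.0006974026169890707
ctr [0.4763 0.3076 0.1   ] edges [0.0527 0.0555 0.0567 0.0547] ang [np.float64(-55.65523168342466), np.float64(-56.50134375810362), np.float64(31.816684227027366), np.float64(35.963604832233436)]
RT [ 0.5906 -0.1375  0.018 ] [ 0.594  -0.1417 -0.0097] 1.666442742027368e-05
RB [ 0.4652 -0.1102  0.018 ] [ 0.4636 -0.1117  0.0092] 0.0007678132786029095
fT [0.6258 0.0769 0.063 ] [0.6238 0.0754 0.0662] 0.001238479681503207
fB [0.52  0.1   0.063] [0.5173 0.0962 0.0673] 0.0033524278802734508
cap [ 0.5415 -0.0636  0.053 ] [ 0.5411 -0.0644  0.0494] 0.0010160040474606763
handle [ 0.4369 -0.0713  0.111 ] [ 0.4366 -0.071   0.11  ] 0.0003290347037755013
line0 [ 0.5279 -0.1239  0.018 ]
line1 [ 0.5348 -0.0921  0.018 ]
[  266   137   114   151 10059]Traceback (most recent call last):
  File "<stdin>", line 20, in <module>
    return umr_minimum(a, axis, None, out, keepdims, initial, where)
ValueError: zero-size array to reduction operation minimum which has no identity
```

```bash
cat >> h.py <<'E'
cy=np.deg2rad(-12.3); ex=np.array([np.cos(cy),np.sin(cy)]); ey=np.array([-ex[1],ex[0]])
org=np.array([.5530,-.0055]); piv=org-.06*ey
E
python3 - <<'E'
from h import *
np.set_printoptions(precision=3,suppress=True)
d=np.deg2rad; y=d(-56.3); b=(.4757,.3072)
arm.movep((*b,.20),down(y)); arm.line_to((*b,.127),.12); print(arm.read_ft_force())
arm.move_gripper(0.0,40); print("open",arm.read_opening(),arm.read_finger_force())
arm.line_to((*b,.25),.15); print("lifted",arm.read_opening(),arm.read_finger_force(),arm.read_ft_force())
n=org+.062*ey
arm.movep((*n,.25),down(d(167.7))); arm.line_to((*n,.175),.12)
print(arm.read_tool_pos(),arm.read_opening(),arm.read_time(),arm.read_joint_positions())
C=cam("wrist");cv2.imwrite("pics/w4.png",snapshot("wrist"));t=snapshot("top");cv2.imwrite("pics/t4.png",t)
T=cam("top");print("nest px",proj(T,(*n,.15)))
cv2.imwrite("pics/m4.png",np.hstack([cv2.imread("pics/w4.png")[:,120:520],cv2.resize(t[180:300,250:350],(400,480))]))
E
```

```text
[ 0.513 -0.294  0.554]
open 0.6576103013956032 42.4509072303772
lifted 0.6564516459681977 42.51739203929901 [-0.5   -0.079 -3.582]
[0.567 0.055 0.176] 0.6506489678045723 10.9333 [-0.713  0.891  1.045  1.822 -0.921  1.006 -2.631]
nest px [300.194 221.81 ]
```

View pics/m4.png

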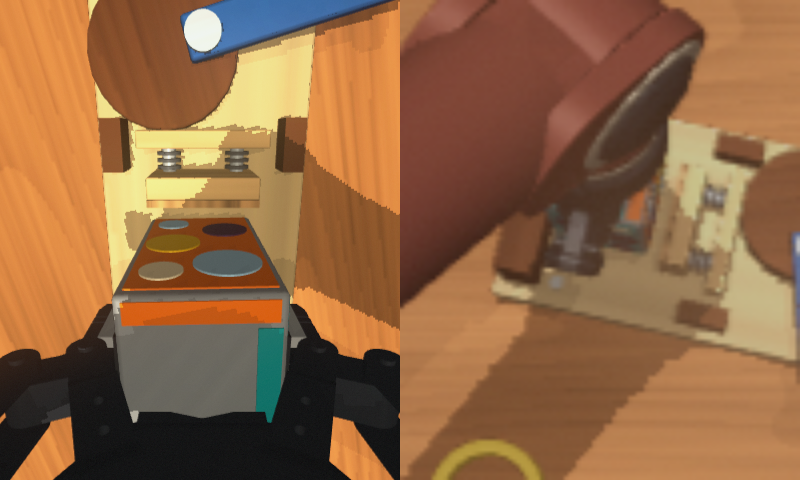

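The wrist view shows the box held with its orange panel facing the pad, centred on the pad. The box's top orange edge is on row ~297 (crop x 116–288), and the pad's front edge is on row ~199.

```bash
python3 - <<'E'
from h import *
np.set_printoptions(precision=4,suppress=True)
C=cam("wrist")
loc=lambda X:1e3*np.array([(X[:2]-org)@ex,(X[:2]-org)@ey])
zt=arm.read_tool_pos()[2]-.127+.1
for n,uv,z in [("boxL",(236,298),zt),("boxR",(409,298),zt),("padL",(266,199),.062),("padR",(380,199),.062),("padbackL",(268,180),.062)]: print(n,loc(plane(C,uv,z)))
n=org+.062*ey
arm.line_to((*n,.1465),.06); print(arm.read_ft_force(),arm.read_tool_pos())
for z in (.145,.144,.143,.142):
    f=arm.read_ft_force()
    if f[2]>-0.5+0: break
    arm.line_to((*n,z),.03)
print("down",arm.read_tool_pos(),arm.read_ft_force())
C=cam("wrist");cv2.imwrite("pics/w5.png",snapshot("wrist"))
E
```

```text
boxL [27.5333 35.4763]
boxR [-25.864   35.3804]
padL [30.9893 21.2893]
padR [-29.7512  21.2364]
padbackL [29.4658 11.2057]
[ 0.2035 -0.3868 -1.8876] [0.566  0.0551 0.1459]
down [0.5661 0.055  0.1458] [-1.5845  0.9366  5.0978]
```

View pics/w5.png

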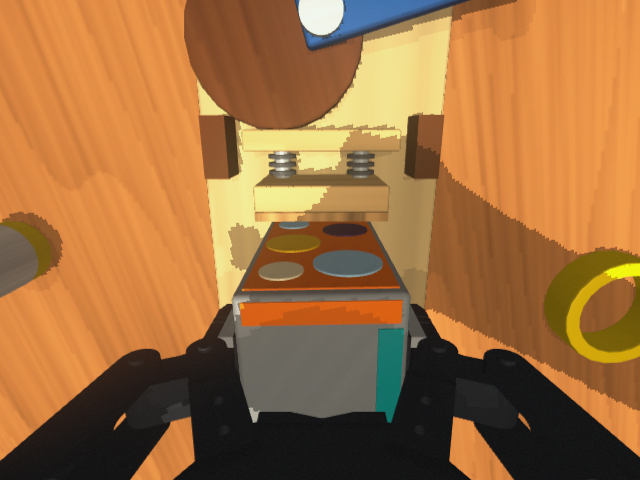

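The box stands on the board between fence and pad, orange facing the pad, with contact felt. I'll release it and go to the handle.

```bash
python3 - <<'E'
from h import *
np.set_printoptions(precision=3,suppress=True)
p=arm.read_tool_pos()
arm.move_gripper(1.0); arm.line_to((p[0],p[1],.26),.2)
h=np.array([.4367,-.0712]); v=h-piv; a0=np.arctan2(v[1],v[0]); print("lever",np.degrees(a0)%360,np.linalg.norm(v))
arm.movep((*h,.26),down(a0+np.pi/2)); print(arm.read_joint_positions(),arm.read_time())
T=cam("top");t=snapshot("top");cv2.imwrite("pics/t6.png",t);cv2.imwrite("pics/w6.png",snapshot("wrist"))
a1=cy+np.pi*1.5; a1=a0%(2*np.pi)+((a1-a0)%(2*np.pi))
for a in np.linspace(a0%(2*np.pi),a1,4):
    print(np.degrees(a),arm.ik((*(piv+.105*np.array([np.cos(a),np.sin(a)])),.14),down(a+np.pi/2)))
cv2.imwrite("pics/m6.png",np.hstack([cv2.resize(t[190:310,250:400],(400,320)),cv2.resize(cv2.imread("pics/w6.png"),(400,320))]))
E
```

```text
lever 183.91107577175558 0.10375982180159539
[-0.385  0.43   0.698  2.065 -0.391  0.778 -0.951] 14.65
183.91107577175558 [-0.212  0.623  0.481  2.186 -0.637  0.471 -0.731]
208.50738384783705 [-0.069  0.627  0.404  2.129 -0.521  0.481 -0.339]
233.1036919239185 [ 0.052  0.647  0.309  2.027 -0.378  0.521 -0.011]
257.69999999999993 [ 0.136  0.681  0.211  1.903 -0.242  0.582  0.289]
```

View pics/m6.png

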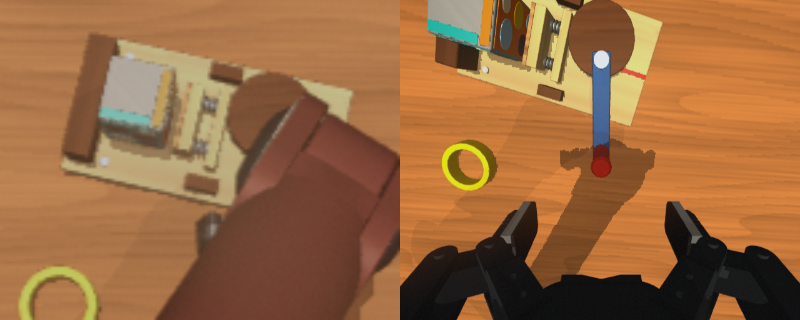

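The box stands free with its orange stripe towards the pad, and the handle is centred between the fingers. Next I grip it and swing the lever.

```bash
python3 - <<'E'
from h import *
np.set_printoptions(precision=3,suppress=True)
h=np.array([.4367,-.0712]); v=h-piv; a0=np.arctan2(v[1],v[0])%(2*np.pi); r0=np.linalg.norm(v)
arm.line_to((*h,.14),.12); print(arm.read_ft_force())
arm.move_gripper(0.0,40); print(arm.read_opening(),arm.read_finger_force(),arm.read_ft_force())
a1=cy+1.5*np.pi
for a in np.linspace(a0,a1,11)[1:]:
    arm.line_to((*(piv+.1045*np.array([np.cos(a),np.sin(a)])),.14),.08,ori=down(a+np.pi/2))
    f=arm.read_ft_force(); p=arm.read_tool_pos()[:2]-piv
    print(np.degrees(a-a1),np.degrees(np.arctan2(p[1],p[0])%(2*np.pi)-a1),np.linalg.norm(p),f,arm.read_opening())
    if np.linalg.norm(f)>35: print("stop");break
print(arm.read_time())
C=cam("wrist");i=snapshot("wrist");cv2.imwrite("pics/w7.png",i);s=snapshot("scene");cv2.imwrite("pics/s7.png",s);t=snapshot("top")
cv2.imwrite("pics/m7.png",np.vstack([np.hstack([cv2.resize(s[140:310,220:390],(400,300)),cv2.resize(t[190:302,250:400],(400,300))]),cv2.resize(i,(400,300)).repeat(2,1)]))
E
```

```text
[-0.224 -0.548  0.807]
0.22725159344949256 37.4878106766846 [-1.299  0.084  2.899]
-66.41003180541999 -66.42226470477166 0.10387588609461984 [0.94  0.893 2.533] 0.22533684159216652
-59.03113938259553 -59.270051811001956 0.10384714357285602 [1.96  2.035 4.606] 0.22969210087400121
-51.6522469597711 -52.001709726998634 0.10383981036464203 [2.466 2.002 5.143] 0.2260900529712222
-44.27335453694666 -44.856382208242415 0.10393354870179627 [1.036 2.309 7.636] 0.22579525505424416
-36.8944621141222 -37.577253215672734 0.10396051221045528 [0.706 3.179 8.223] 0.22508169587798804
-29.515569691297767 -30.260447525358387 0.1039886095558354 [-0.239  3.47   9.436] 0.22510413773027518
-22.13667726847333 -23.005306444567356 0.10398789427749304 [-1.653  2.033  9.677] 0.22730989682809627
-14.75778484564887 -15.94028289204312 0.10395369467939237 [-2.945  3.182 11.139] 0.22553226173019178
-7.37889242282446 -8.60163277559064 0.10404978408017718 [-3.56   3.412 10.234] 0.22600679942808724
0.0 -1.255073458412081 0.10406523038386856 [-4.855  2.32  10.852] 0.22685202377373737
19.6833
```

View pics/m7.png

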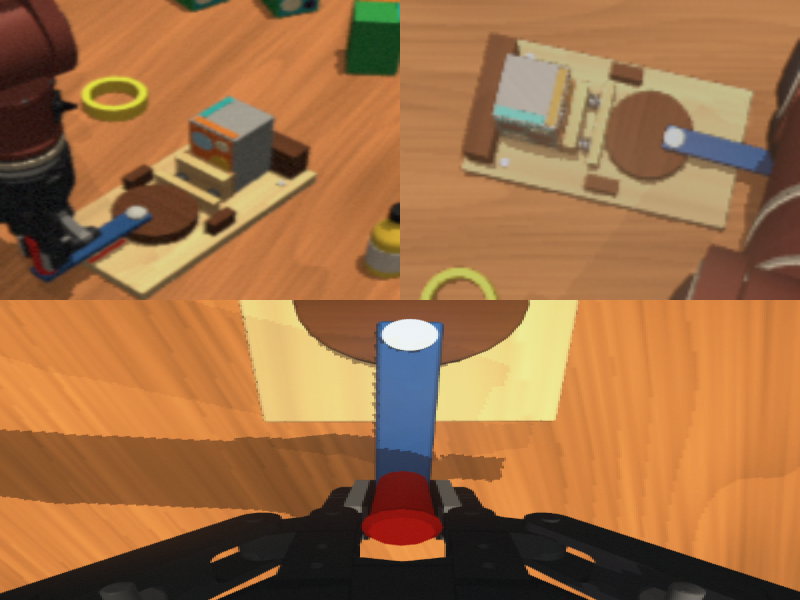

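```bash
cat > lev.py <<'E'
from h import *
def lever():
    C=cam("wrist");i=snapshot("wrist");h=cv2.cvtColor(i,cv2.COLOR_BGR2HSV)
    m=cv2.inRange(h,(100,80,60),(130,255,255));M=[]
    for r in range(95,235,5):
        x=np.where(m[r,250:400])[0]+250
        if len(x)>15: M.append(plane(C,((x.min()+x.max())/2,r),.051)[:2])
    M=np.array(M);w=cv2.fitLine(M.astype(np.float32),cv2.DIST_HUBER,0,1e-4,.01).ravel()[:2]
    if w@(M[-1]-M[0])<0:w=-w
    g=cv2.inRange(h,(18,40,110),(34,200,255));e=[]
    for c in list(range(225,290,5))+list(range(370,430,5)):
        y=np.where(g[:230,c])[0]
        if len(y): e.append(plane(C,(c,y.max()+1),.018)[:2])
    e=np.array(e);k=cv2.fitLine(e.astype(np.float32),cv2.DIST_HUBER,0,1e-4,.01).ravel()[:2]
    a=np.degrees(np.arctan2(w[1],w[0]))%360; b=np.degrees(np.arctan2(k[1],k[0]))%180
    p=arm.read_tool_pos()[:2]-piv
    print("lever",a,"target",257.7,"board end edge",b,"tool",np.degrees(np.arctan2(p[1],p[0]))%360, len(M),len(e))
E
python3 - <<'E'
from lev import *
lever()
a1=cy+1.5*np.pi
a=a1+np.deg2rad(1.6); arm.line_to((*(piv+.1045*np.array([np.cos(a),np.sin(a)])),.14),.03,ori=down(a1+np.pi/2))
arm.pause(.3); lever(); print(arm.read_ft_force(),arm.read_finger_force(),arm.read_time())
E
```

```text
lever 256.04877 target 257.7 board end edge 167.76727 tool 256.37298908473457 28 25
lever 256.9402 target 257.7 board end edge 167.81697 tool 257.41522407709647 28 25
[-5.83577794  1.60176697 11.72781342] 40.12177362346847 20.4833
```

```bash
python3 - <<'E'
from lev import *
a1=cy+1.5*np.pi
a=a1+np.deg2rad(2.7); arm.line_to((*(piv+.1045*np.array([np.cos(a),np.sin(a)])),.14),.03,ori=down(a1+np.pi/2))
arm.pause(.5); lever(); arm.pause(.5); lever(); print(arm.read_ft_force(),arm.read_finger_force(),arm.read_dq().__abs__().max() if hasattr(arm.read_dq(),'max') else arm.read_dq(),arm.read_time())
s=snapshot("scene");cv2.imwrite("pics/s8.png",cv2.resize(s[120:320,200:420],None,fx=3,fy=3)[:600,:800])
E
```

```text
lever 257.40976 target 257.7 board end edge 167.49472 tool 258.1523644715405 28 25
lever 257.41074 target 257.7 board end edge 167.49545 tool 258.14662454888986 28 25
[-7.47252127  2.26988695 13.0908671 ] 40.23723718088149 0.0019319539726968475 21.8333
```

View pics/s8.png

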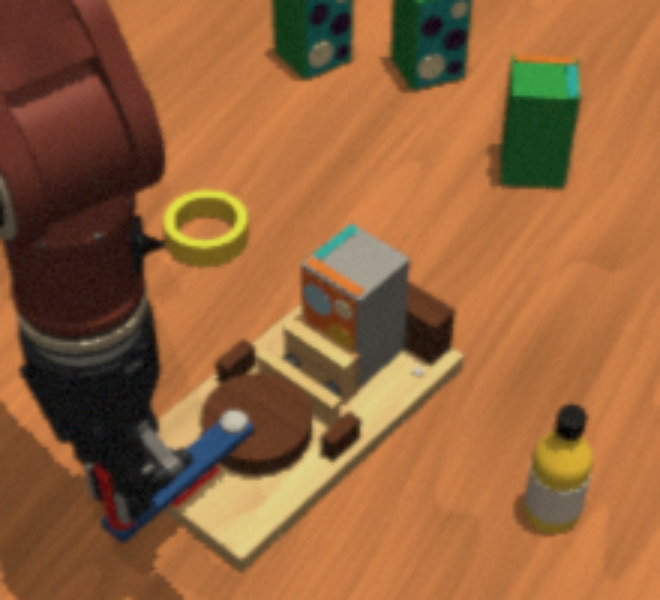

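The box is upright, pressed between pad and fence with its orange panel facing the pad. The lever is within about 0.3° of the red line, and the other objects haven't moved.

```bash
python3 -c "
from station import ticket
print(ticket.finish_job())"
```

```text
the job is handed in; nothing more can be done
None
```

The job is handed in: the box stands pressed against the fence with its orange panel facing the pad, and the gripper is holding the lever within about 0.3° of the red line, at about 22 s of the 54 s allowed; the hand-in gave no verdict.

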